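Close the fallen night lantern on its battery base

TASK

The head of the desk lantern has toppled over. First stand it upright on its foot plate on the desk, then lift it onto the two dowels of the lantern base and press the two halves fully together against the spring contact. Finish while still holding the closed pair pressed together (it springs open if you let go), and leave the tube rack, the sanitiser bottle and the phone where they are.

Things in the scene. Friction and masses are not known exactly. Their poses are not given: they have to be found in the camera images.
- head: loose upper half of the lantern, 0.2-0.37 kg: tan foot plate 110 x 72 x 14 mm (its x, y, z) with two 12.5 mm through-holes at x = +42, -42 mm, and a round column 42 mm across (white lamp, tan cap) up to 90 mm. Origin: centre of the plate's underside, z up the column. Starts toppled, resting on the plate's long -y edge and the cap rim, its y axis up, z level but 11 degrees nose-down
- head_grip (a point): point on the column's axis, 60 mm above the underside of the head's foot plate; axes as head. The centre of mass lies on the axis only 22 mm above the underside, so the head falls upright by itself if let go, foot edge on the desk, less than 45 degrees from upright. Half a turn about z makes no difference: either dowel fits either hole
- base: lower half of the lantern, fixed: dark block 130 x 90 x 40 mm (its x, y, z), origin at the centre of its underside. Two steel dowels, 10 mm diameter, stand 12 mm high on its top face at x = +42, -42 mm, y = 0, the last 5 mm tapering to 5 mm diameter. In the centre between them a brass spring contact, 14 mm across, stands 6 mm proud
- base_face (a point): centre of the top face of the lantern base, 40 mm above the desk; axes as base. The halves are closed when the head's underside centre is at this point and their x axes are parallel (either way round)
- contact (a joint): travel of the spring contact (m): 0 when it stands 6 mm proud of the base, 0.006 when pressed level with the face. It pushes up with about 5.6 N at 0 and 10.4 N at 0.006, more than the head's weight
- rack: bystander: white foam rack 90 x 150 mm full of blue-capped sample tubes, 88 mm high, origin under its centre, heavy
- sanitiser: bystander: standing clear bottle, 60 mm across, 150 mm high, origin under its centre
- phone: bystander: phone lying flat, 74 x 154 x 9 mm (its x, y, z), origin under its centre
There are look-alikes about, which are no part of the job. What is shaped like the base but pink or purple is not meant.

How it is judged:
By the outcome, as a careful person would: the job done as asked, in the order asked, and still so for the second after the job is handed in, while the arm keeps its last pose, push and grip.
It also fails if it takes over 61 s, if anything falls off the work surface, if the arm or the gripper's body presses on something with over 40 N, if the wrist force passes 120 N, or if a joint passes its speed limit or range.

ROBOT

A 6-joint arm with a two-finger parallel gripper is mounted at the origin on the work surface. World frame = base frame: x ahead of the robot, y to its left, z up, the work surface at z = 0. Lengths are in m, angles in rad, forces in N, time in s.
With the tool pointing down it reaches from about 0.425 to 0.95 m from the base axis. Payload 3.5 kg.
Tool frame: the origin (TCP) lies at the very end of the fingers, on their centre line; the grasp point (between the pads) lies 19 mm behind it; z points along the fingers, y is the line along which they close (so a half turn about z gives the same grasp; the last joint's range is limited). The gripper opens to 85 mm and grips with 20 to 120 N. Pads are 22 mm wide; open, the fingers measure 114 mm over their backs; the gripper's body (76 mm by 85 mm) begins 54 mm behind the grasp point. The pads swing forward as they close: fully open they stand 13 mm farther back than shut.
Start: joints at [1.055, 0.286, 1.577, -0, 1.279, -0.15], TCP at [0.241, 0.63, 0.231] pointing down, gripper open.
Joint ranges: [-2.77, 2.77], [-0.9, 2.22], [0.21, 2.48], [-1.53, 4.67], [0.24, 2.81], [-2.84, 2.84]. Speed limits (rad/s): [2.79, 2.79, 3.14, 3.14, 3.14, 3.14].

INTERFACE

Orientations are given as a unit quaternion [x, y, z, w].
In Python, from workcell import bot gives the robot as it stands. The module is installed in compiled form; this text tells all that it offers.
- The arm moves only by the tool drive_tool, never from a script. Its arguments are lists of equal length, an entry for each row: "rotation": the turn, a rotation vector about the world's x, y, z in degrees, a list of three; "dp": the shift along the world's x, y, z in cm, a list of three; "grip": the finger opening in cm, from 0 to 8.54. In form: {"rotation": [[wx, wy, wz], ...], "dp": [[tx, ty, tz], ...], "grip": [grip, ...]}. A call has 1 to 12 rows; each row is the pose to reach, as a shift and turn from the pose commanded when the call began; what a row does not reach only later rows make up. A row lasts 1/8 s, in which the tool goes at most 62.5 mm and 10.7 degrees, less where a joint would pass 70% of its speed; a pose out of reach is approached as far as the arm can. A call with a gripper value outside its range is refused whole. The fingers move at their own pace and stop on an object; "grip_force" is the grip in N (left out, the last holds). Time passes only in rows, so rows that repeat a pose let the fingers close. It gives the time, the measured TCP pose, the force, the opening and the grip force at its end, in the units of the state.
- bot.state(): the state, without advancing time (a new reading comes with each control period).
- bot.grab_frame(name): name is "scene" or "top" or "wrist"; returns the picture (420x560x3 uint8, red, green, blue); there is no depth.
- bot.camera_info(name): a dict with "fx", "fy", "cx", "cy" (pixels), "R" (3x3) and "t" (3): a world point X has camera coordinates R X + t; the wrist camera has in their place "tool_from_camera" (4x4, takes a point from camera to tool coordinates, whose origin is the TCP and whose axes are the flange's). Camera axes: x right, y down, z forward; pixel columns grow to the right and rows downward; lengths in m; the calibration is good to about 2 mm. A picture is of the moment at which its call begins: read the wrist's pose just before it. camera_info takes no time and is no camera call.
- bot.hand_in(): hands the job in; it is judged then, once.
The state is a dict: "clock": time; "joint_positions": joint angles; "joint_velocities": joint speeds; "joint_torque": joint torques, N m; "position": TCP position; "orientation": TCP orientation; "contact_force": force on the tool from outside, world axes, zero at the start; "torque": the same for the moment, N m; "grip_width": finger opening in m; "gripper_force": force on a finger pad.
Only numpy, scipy, OpenCV 4.12 (cv2) and the standard library are available. Lean on these libraries where they do the work, as an engineer would, in place of code of your own. Each camera call takes 0.05 s, during which the arm holds its last target. There are 200 camera calls.

## Working session

There is one attempt and no reset: what is moved stays moved. The work goes in short steps, Python scripts to look and compute and a tool call to move; the robot and the scene stay as the last step left them, time stands still between calls to the robot, and variables do not carry over. Pictures are saved under pics/ and viewed, at most 10 in all, crops included, and the job is handed in when it is done.

Besides the shell and the picture viewer there is one more tool, called after "Request:" as name(argument=value, ...) on one line, values as JSON. drive_tool: Moves the arm, as the interface text tells. Its arguments: {"type":"object","properties":{"rotation":{"type":"array"},"dp":{"type":"array"},"grip":{"type":"array"},"grip_force":{"type":"number"}},"required":["rotation","dp","grip"]}

```bash
mkdir -p pics; python3 - <<'E'
from workcell import bot
import cv2,numpy as np
s=bot.state();print(s['position'],s['orientation'],s['clock'])
a=bot.grab_frame('scene');b=bot.grab_frame('top')
cv2.imwrite('pics/scene.png',a[:,:,::-1]);cv2.imwrite('pics/top.png',b[:,:,::-1])
for n in('scene','top','wrist'):print(bot.camera_info(n))
E
```

```text
[0.24106745 0.62978103 0.22994367] [ 1.81861244e-01  9.83323486e-01 -1.12128002e-03 -3.91132360e-04] 0.0
{'fx': 448.4956694957616, 'fy': 448.4956694957616, 'cx': 277.22953342532617, 'cy': 212.8813917687088, 'R': array([[ 0.25288064,  0.96738762, -0.01458002],
       [ 0.7313408 , -0.20099909, -0.6517208 ],
       [-0.63339721,  0.15414461, -0.75831881]]), 't': array([-0.16805418, -0.36864088,  1.36482785])}
{'fx': 520.6198031875164, 'fy': 520.6198031875164, 'cx': 277.8642457483908, 'cy': 203.6370805659793, 'R': array([[ 0.00988363, -0.99991405, -0.00861482],
       [-0.99755363, -0.00926334, -0.06928885],
       [ 0.06920309,  0.00927857, -0.99755944]]), 't': array([0.04728778, 0.55744219, 1.1376819 ])}
{'fx': 333.56861409032297, 'fy': 333.56861409032297, 'cx': 273.2037381203695, 'cy': 214.49796279125795, 'tool_from_camera': array([[-1.99449301e-04, -9.65568685e-01, -2.60148178e-01,
         6.58396686e-02],
       [ 9.99999953e-01, -2.52609364e-04,  1.70911826e-04,
        -5.85006443e-04],
       [-2.30742973e-04, -2.60148131e-01,  9.65568691e-01,
        -1.43114421e-01],
       [ 0.00000000e+00,  0.00000000e+00,  0.00000000e+00,
         1.00000000e+00]])}
```

View pics/scene.png

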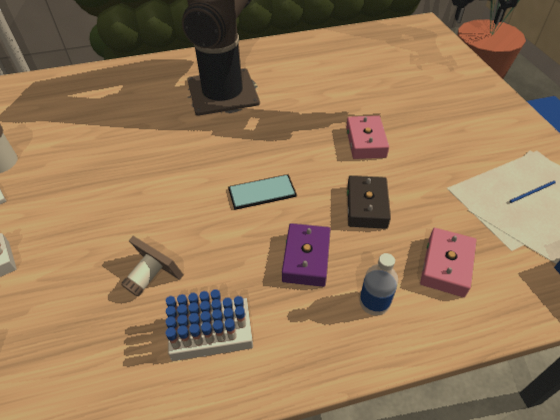

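View pics/top.png

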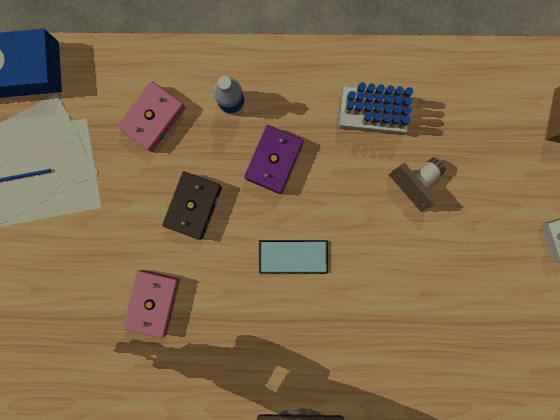

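The head lies at scene (155,262) / top (415,185). There are four base-shaped blocks:
- Dark: scene (368,200) / top (191,205).
- Purple: scene (307,253) / top (274,159).
- Pink: scene (367,136) / top (151,304).
- Pink: scene (449,260) / top (151,116).

Only the dark one fits "dark block". I'll confirm this and the head in one enlarged crop.

```bash
python3 - <<'E'
import cv2,numpy as np
o=[]
for n,c in(('scene',[(318,163),(105,225)]),('top',[(141,168),(365,148)])):
    im=cv2.imread(f'pics/{n}.png');r=[]
    for (x,y) in c:
        p=cv2.resize(im[y:y+75,x:x+100],None,fx=4,fy=4,interpolation=cv2.INTER_CUBIC)
        for k in range(0,100,10):
            cv2.line(p,(4*k,0),(4*k,5 if k%50 else 14),(0,255,255),1)
            if k<75: cv2.line(p,(0,4*k),(5 if k%50 else 14,4*k),(0,255,255),1)
        cv2.putText(p,f'{n} {x},{y}',(150,15),0,.45,(0,255,255),1);r.append(p)
    o.append(np.hstack(r))
cv2.imwrite('pics/crop.png',np.vstack(o))
E
```

```text
(no output)
```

View pics/crop.png

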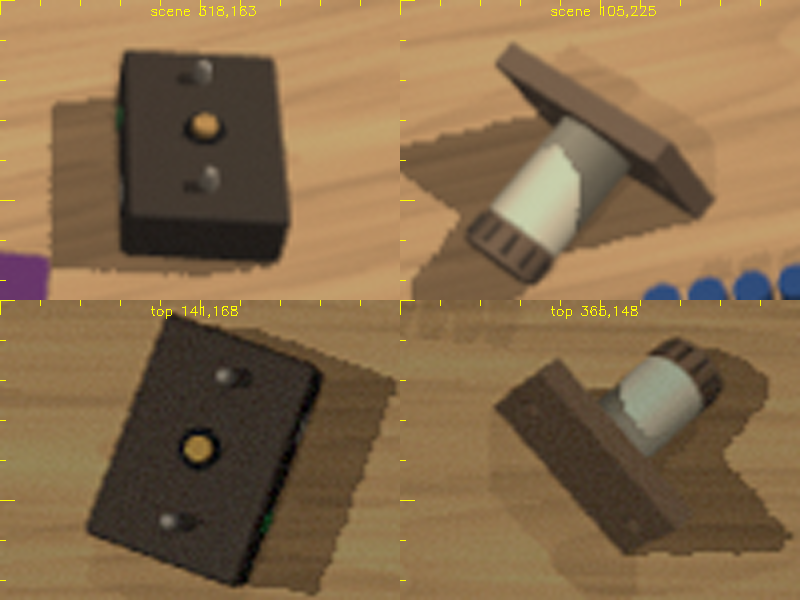

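The dark block with the brass contact (top 191,205) is the base. The head's plate stands on its edge with the cap pointing up-right in the top view. Next I'll triangulate the features.

```bash
cat > h.py <<'E'
import numpy as np,cv2
from workcell import bot
def ray(n,uv,pose=None):
    c=bot.camera_info(n); d=np.array([(uv[0]-c['cx'])/c['fx'],(uv[1]-c['cy'])/c['fy'],1.])
    if n=='wrist':
        from scipy.spatial.transform import Rotation as Ro
        R=Ro.from_quat(pose['orientation']).as_matrix();T=c['tool_from_camera']
        o=R@T[:3,3]+pose['position'];d=R@T[:3,:3]@d
    else: o=-c['R'].T@c['t'];d=c['R'].T@d
    return o,d/np.linalg.norm(d)
def tri(rays):
    A=sum(np.eye(3)-np.outer(d,d) for o,d in rays);b=sum((np.eye(3)-np.outer(d,d))@o for o,d in rays)
    X=np.linalg.solve(A,b);return X,max(np.linalg.norm(np.cross(X-o,d)) for o,d in rays)
def onz(r,z): o,d=r;return o+d*(z-o[2])/d[2]
E
python3 - <<'E'
from h import *
cs={'sb':(318,163,0,0),'sh':(105,225,400,0),'tb':(141,168,0,300),'th':(365,148,400,300)}
def px(k,p): x,y,a,b=cs[k];return (x+(p[0]-a+.5)/4-.5,y+(p[1]-b+.5)/4-.5)
for nm,a,b,s in[('dowelA',(205,65),(222,376),'b'),('dowelB',(211,172),(168,521),'b'),('contact',(206,124),(199,449),'b'),
 ('D low-y',(497,65),(690,518),'h'),('C high-y',(655,165),(560,360),'h'),]:
    X,e=tri([ray('scene',px('s'+s,a)),ray('top',px('t'+s,b))]);print(nm,X.round(4),round(e,4))
# column axis: mid of lamp edges at lamp/cap seam (both views) and mid at plate side
for nm,a,b in[('lamp-cap',(523,232),(684,380)),('lamp-plate',(600,142),(625,430))]:
    X,e=tri([ray('scene',px('sh',a)),ray('top',px('th',b))]);print(nm,X.round(4),round(e,4))
for z in(.02,.03):print(onz(ray('top',px('th',(670,390))),z))
for n,p in(('rack',(341,128)),('rack',(412,133))):print(onz(ray('top',p),0.0))
E
```

```text
dowelA [0.5828 0.2185 0.1291] 0.0015
dowelB [ 0.5145  0.2772 -0.0462] 0.001
contact [0.5513 0.2445 0.0446] 0.0017
D low-y [ 0.5603 -0.2865  0.0637] 0.0009
C high-y [ 0.6445 -0.2157  0.0658] 0.0026
lamp-cap [ 0.6396 -0.2903  0.0285] 0.0048
lamp-plate [ 0.6096 -0.2487  0.0494] 0.0081
[ 0.63489921 -0.29004155  0.02      ]
[ 0.63352981 -0.28716502  0.03      ]
[ 0.73259383 -0.08949376  0.        ]
[ 0.72236028 -0.25099336  0.        ]
```

Request:
drive_tool(rotation=[[0,0,-18],[0,0,-18],[0,0,-18],[0,0,-18],[0,0,-18],[0,0,-18],[0,0,-18],[0,0,-18],[0,0,-18],[0,0,-18],[0,0,-18],[0,0,-18]], dp=[[25,-58,0],[25,-58,0],[25,-58,0],[25,-58,0],[25,-58,0],[25,-58,0],[25,-58,0],[25,-58,0],[25,-58,0],[25,-58,0],[25,-58,0],[25,-58,0]], grip=[8.5,8.5,8.5,8.5,8.5,8.5,8.5,8.5,8.5,8.5,8.5,8.5], grip_force=60)

```text
clock: 1.6
position: [0.491, 0.0503, 0.2308]
orientation: [0.334, 0.943, 0.0, -0.001]
contact_force: [1.0, 0.6, -0.5]
grip_width: 0.0853
gripper_force: 0.0
```

```bash
python3 - <<'E'
from h import *
s=bot.state();print(s['position'],s['clock'],s['contact_force'])
def px(p): return (141+(p[0]+.5)/4-.5,168+(p[1]-300+.5)/4-.5)
def ps(p): return (318+(p[0]+.5)/4-.5,163+(p[1]+.5)/4-.5)
P=[]
for a,b in(((211,172),(222,376)),((205,65),(168,521))):
    X,e=tri([ray('scene',ps(a)),ray('top',px(b))]);P.append(X);print(X,e)
d=P[0]-P[1];print(np.linalg.norm(d),np.degrees(np.arctan2(d[1],d[0])),(P[0]+P[1])/2)
E
```

```text
[0.49103425 0.05033145 0.23078017] 1.6 [ 0.96032848  0.58252714 -0.46400361]
[0.59057043 0.23120039 0.05018837] 0.0010255851853847202
[0.51176225 0.25936435 0.04977881] 0.001539616394011144
0.08369053531545095 -19.665550566223402 [0.55116634 0.24528237 0.04998359]
```

Request:
drive_tool(rotation=[[0,0,-11],[0,0,-11],[0,0,-11],[0,0,-11],[0,0,-11],[0,0,-11],[0,0,-11],[0,0,-11]], dp=[[13.6,-33,-3],[13.6,-33,-3],[13.6,-33,-3],[13.6,-33,-3],[13.6,-33,-3],[13.6,-33,-3],[13.6,-33,-3],[13.6,-33,-3]], grip=[8.5,8.5,8.5,8.5,8.5,8.5,8.5,8.5])

```text
clock: 2.6
position: [0.6276, -0.2773, 0.2008]
orientation: [0.421, 0.907, 0.0, -0.001]
contact_force: [0.6, 0.9, -0.3]
grip_width: 0.0847
gripper_force: 0.0
```

```bash
python3 - <<'E'
from h import *
import json
s=bot.state();print(s['position'],s['orientation'],s['clock'],s['joint_positions'])
im=bot.grab_frame('wrist');cv2.imwrite('pics/w1.png',im[:,:,::-1])
json.dump({k:np.array(s[k]).tolist() for k in('position','orientation')},open('w1.json','w'))
E
```

```text
[ 0.62757643 -0.27727858  0.20083136] [ 4.21325112e-01  9.06909282e-01  3.90896430e-04 -7.42585699e-04] 2.6 [-5.63847049e-01  3.34586996e-01  1.57294745e+00  6.18763961e-04
  1.23563163e+00 -1.26503513e+00]
```

View pics/w1.png

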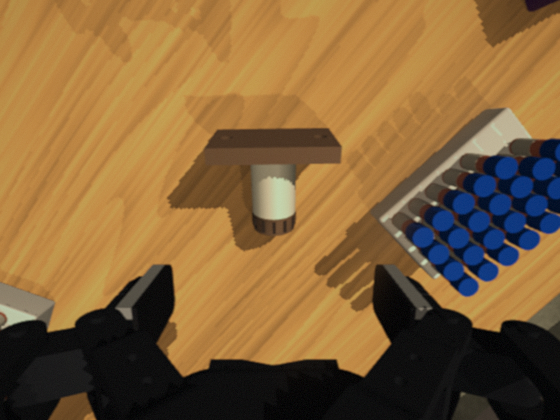

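The wrist view shows the head squarely aligned: plate front edge (207,164) to (341,162), column centred at u≈273, cap tip near (274,232). The rack is well to the right.

```bash
python3 - <<'E'
from h import *
import json
s=json.load(open('w1.json'))
a,b=[onz(ray('wrist',p,s),.0707) for p in((207,164.5),(340.5,162.5))]
print(a,b,np.linalg.norm(a-b),np.degrees(np.arctan2(*(b-a)[1::-1])))
d=(b-a)/np.linalg.norm(b-a);h=np.array([d[1],-d[0],0]); 
if h[1]>0:h=-h
m=(a+b)/2;print('mid',m,'h',h,'grip',m+.0383*h)
print('axis seam',onz(ray('wrist',(273.5,212),s),.045))
# two-place heights: same corners from top view
c=lambda p:(365+(p[0]-400+.5)/4-.5,148+(p[1]-300+.5)/4-.5)
for p,q in(((207,164.5),(690,518)),((340.5,162.5),(560,360))):print(tri([ray('wrist',p,s),ray('top',c(q))]))
E
```

```text
[ 0.56373921 -0.28613375  0.0707    ] [ 0.64585719 -0.21474617  0.0707    ] 0.10880969340199392 41.00139469790706
mid [ 0.6047982  -0.25043996  0.0707    ] h [ 0.6560774  -0.75469361  0.        ] grip [ 0.62992597 -0.27934472  0.0707    ]
axis seam [ 0.63533545 -0.28682161  0.045     ]
(array([ 0.56171213, -0.29145958,  0.04815688]), np.float64(0.0005736924225519408))
(array([ 0.64281953, -0.21503992,  0.08073325]), np.float64(0.0008067960806221966))
```

Request:
drive_tool(rotation=[[26.4,23,0],[26.4,23,0],[26.4,23,0],[26.4,23,0],[26.4,23,0],[26.4,23,0],[26.4,23,0],[26.4,23,0],[26.4,23,0]], dp=[[2.5,-2.6,-6],[2.5,-2.6,-9],[2.5,-2.6,-12.1],[2.5,-2.6,-12.1],[2.5,-2.6,-12.1],[1.5,-1.5,-14.3],[0.5,-0.3,-16.5],[-0.5,0.8,-18.6],[-0.5,0.8,-18.6]], grip=[8.5,8.5,8.5,8.5,8.5,8.5,8.5,8.5,8.5])

```text
clock: 3.78
position: [0.6218, -0.2693, 0.016]
orientation: [0.402, 0.865, 0.122, -0.275]
contact_force: [0.3, -1.1, 0.4]
grip_width: 0.0848
gripper_force: 0.0
```

```bash
python3 - <<'E'
from h import *
s=bot.state();print(s['position'],s['orientation'],s['clock'],s['joint_positions'],s['contact_force'])
im=bot.grab_frame('wrist');t=bot.grab_frame('scene');t=cv2.resize(t[180:380,60:340],(560,400))
cv2.imwrite('pics/w2.png',cv2.resize(np.vstack([im,t]),(400,586))[:,:,::-1])
E
```

```text
[ 0.62180576 -0.2693368   0.01604985] [ 0.40177328  0.86479576  0.12183118 -0.27543364] 3.775 [-0.60959815  0.83076858  1.2944226   0.1380885   1.61402937 -1.34714021] [ 0.29943158 -1.11362058  0.41564401]
```

View pics/w2.png

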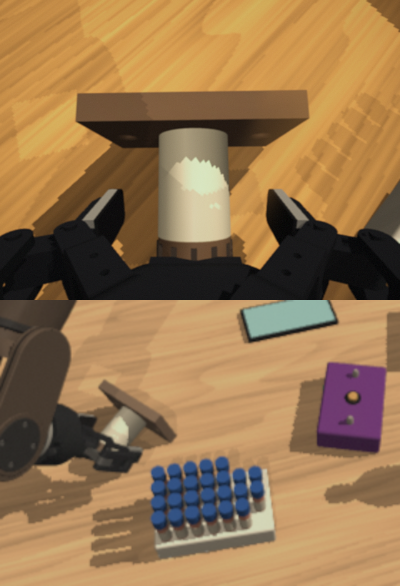

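The column (u≈195) sits centred between the pads (123 and 268), clear of the plate and rack. Closing now.

Request:
drive_tool(rotation=[[0,0,0],[0,0,0],[0,0,0],[0,0,0],[0,0,0],[0,0,0]], dp=[[0,0,0],[0,0,0],[0,0,0],[0,0,0],[0,0,0],[0,0,0]], grip=[3,3,3,3,3,3], grip_force=60)

```text
clock: 4.62
position: [0.6231, -0.2724, 0.0164]
orientation: [0.403, 0.865, 0.122, -0.274]
contact_force: [2.2, -1.8, 6.1]
grip_width: 0.0406
gripper_force: 60.5
```

Request:
drive_tool(rotation=[[0,0,0],[0,0,0],[-7.5,-6.5,0],[-15,-13,0],[-22.5,-19.5,0],[-30,-26,0],[-37.5,-32.5,0],[-45,-39,0],[-52.5,-45.5,0],[-59.6,-51.8,0],[-59.6,-51.8,0],[-59.6,-51.8,0]], dp=[[0,0,3],[0,0,6],[-0.2,-0.2,6.5],[-0.4,-0.4,6.5],[-0.6,-0.7,6.5],[-0.8,-1,6.5],[-1,-1.2,6.5],[-1.2,-1.4,6.5],[-1.3,-1.6,6.5],[-1.4,-1.8,6.5],[-1.4,-1.8,6.5],[-1.4,-1.8,6.5]], grip=[3,3,3,3,3,3,3,3,3,3,3,3])

```text
clock: 6.12
position: [0.6063, -0.2878, 0.0768]
orientation: [0.391, 0.842, -0.152, 0.34]
contact_force: [0.1, -0.7, -2.4]
grip_width: 0.0403
gripper_force: 61.2
```

```bash
python3 - <<'E'
from h import *
s=bot.state();print(s['position'],s['orientation'],s['clock'],s['joint_positions'],s['contact_force'])
im=bot.grab_frame('wrist');t=bot.grab_frame('scene');t=cv2.resize(t[180:380,60:340],(560,400))
cv2.imwrite('pics/w3.png',cv2.resize(np.vstack([im,t]),(400,586))[:,:,::-1])
E
```

```text
[ 0.6063037  -0.28784911  0.0768349 ] [ 0.39148604  0.84154945 -0.15203322  0.33973388] 6.125 [-0.50544764  0.25174864  2.08639739 -1.28452059  0.25007092 -0.02172473] [ 0.13044812 -0.71724105 -2.3963314 ]
```

View pics/w3.png

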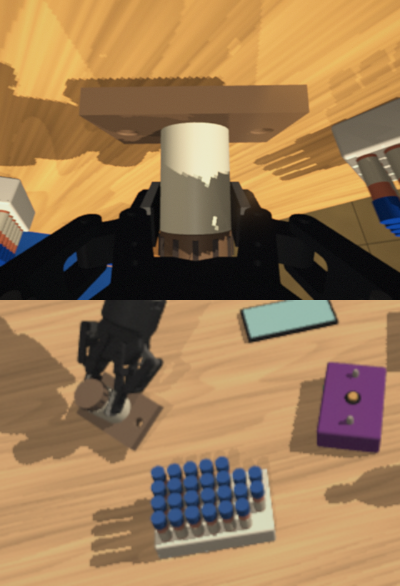

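The head looks upright in the grip, with the plate about 3 cm above the desk. Lowering it gently.

Request:
drive_tool(rotation=[[0,0,0],[0,0,0],[0,0,0],[0,0,0],[0,0,0]], dp=[[0,0,-1],[0,0,-2],[0,0,-2.5],[0,0,-2.7],[0,0,-2.7]], grip=[3,3,3,3,3])

```text
clock: 6.85
position: [0.61, -0.2916, 0.0579]
orientation: [0.391, 0.839, -0.155, 0.344]
contact_force: [-9.5, 5.5, 17.7]
grip_width: 0.0403
gripper_force: 63.2
```

Request:
drive_tool(rotation=[[0,0,0],[0,0,0],[0,0,0],[0,0,0],[0,0,0],[0,0,0]], dp=[[0,0,0.5],[0,0,0.5],[0,0,0.5],[0,0,0.5],[0,0,0.5],[0,0,0.5]], grip=[3,3,4.6,5.5,7,8.5], grip_force=30)

```text
clock: 7.6
position: [0.6085, -0.2897, 0.0584]
orientation: [0.392, 0.84, -0.153, 0.342]
contact_force: [-0.1, 0.2, 0.3]
grip_width: 0.0845
gripper_force: 0.0
```

```bash
python3 - <<'E'
from h import *
s=bot.state();print(s['position'],s['grip_width'],s['orientation'],s['clock'],s['joint_positions'],s['contact_force'])
im=bot.grab_frame('wrist');t=bot.grab_frame('scene');t=cv2.resize(t[180:380,60:340],(560,400))
cv2.imwrite('pics/w4.png',cv2.resize(np.vstack([im,t]),(400,586))[:,:,::-1])
E
```

```text
[ 0.60850843 -0.2897498   0.05841496] 0.08450827519671653 [ 0.39180421  0.8404775  -0.15265062  0.34173795] 7.6 [-0.50603402  0.29263396  2.08223527 -1.44619417  0.24243661  0.1449689 ] [-0.08138478  0.17268673  0.29950683]
```

View pics/w4.png

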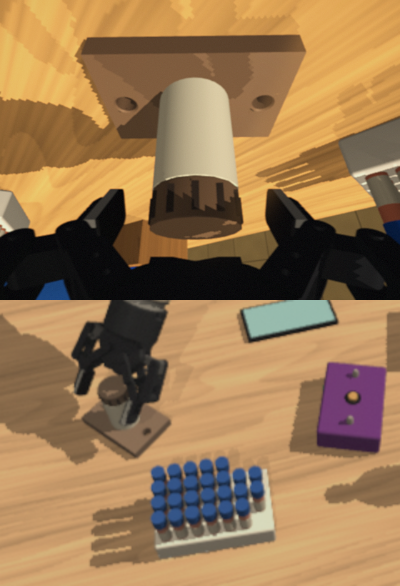

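Request:
drive_tool(rotation=[[0,0,0],[0,0,0],[0,0,0],[0,0,0],[8,7,0],[16,14,0],[24,21,0],[32,28,0],[33.2,28.8,0],[33.2,28.8,0],[33.2,28.8,0]], dp=[[-1.1,1.3,1.8],[-2.3,2.6,3.6],[-4.6,5.2,7.2],[-4.6,5.2,11],[-3,3,14],[-2,2,16],[-0.8,1.5,16],[-0.8,1.5,16],[-0.8,1.5,16],[-0.8,1.5,16],[-0.8,1.5,16]], grip=[8.5,8.5,8.5,8.5,8.5,8.5,8.5,8.5,8.5,8.5,8.5])

```text
clock: 9.07
position: [0.5999, -0.2742, 0.2175]
orientation: [0.422, 0.906, -0.0, -0.0]
contact_force: [0.8, 1.0, 0.3]
grip_width: 0.0849
gripper_force: 0.0
```

```bash
python3 - <<'E'
from h import *
import json
s=bot.state();print(s['position'],s['orientation'],s['clock'],s['joint_positions'])
json.dump({k:np.array(s[k]).tolist() for k in('position','orientation')},open('w5.json','w'))
im=bot.grab_frame('wrist');cv2.imwrite('pics/w5.png',im[:,:,::-1])
E
```

```text
[ 0.59992498 -0.27417349  0.21754273] [ 4.22468515e-01  9.06377552e-01 -2.91780945e-04 -3.73079380e-05] 9.075 [-5.82018499e-01  2.63693066e-01  1.62990003e+00 -6.20246939e-04
  1.24798863e+00 -1.28028384e+00]
```

View pics/w5.png

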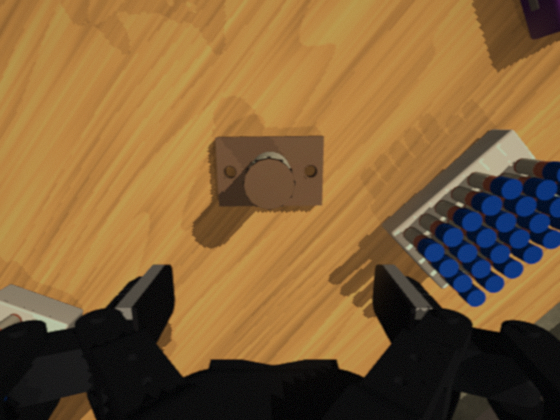

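The head stands upright: holes at (230,171) and (310,171), cap disc centred at about (270,183), rack untouched. Computing its pose.

```bash
python3 - <<'E'
from h import *
import json
s=json.load(open('w5.json'))
im=cv2.imread('pics/w5.png');g=cv2.cvtColor(im,6)
H=[]
for u,v in((230,171),(310,171)):
    w=g[v-10:v+11,u-10:u+11].astype(float);m=np.clip(np.median(w)-12-w,0,None)
    yy,xx=np.mgrid[v-10:v+11,u-10:u+11];c=((m*xx).sum()/m.sum(),(m*yy).sum()/m.sum());H.append(onz(ray('wrist',c,s),.014));print(c,H[-1])
d=H[1]-H[0];print(np.linalg.norm(d),np.degrees(np.arctan2(d[1],d[0])),(H[0]+H[1])/2)
print('cap',onz(ray('wrist',(270,183.5),s),.09))
E
```

```text
(np.float64(232.74603174603175), np.float64(175.74314574314573)) [ 0.55810053 -0.29094389  0.014     ]
(np.float64(312.1827889447236), np.float64(171.97298994974875)) [ 0.61897409 -0.23470849  0.014     ]
0.08287345794646533 42.731959532236225 [ 0.58853731 -0.26282619  0.014     ]
cap [ 0.58527365 -0.26173379  0.09      ]
```

Request:
drive_tool(rotation=[[0,0,0.5],[0,0,0.5],[0,0,0.5],[0,0,0.5],[0,0,0.5],[0,0,0.5],[0,0,0.5],[0,0,0.5],[0,0,0.5],[0,0,0.5],[0,0,0.5]], dp=[[-1.5,1.2,-5],[-1.5,1.2,-10],[-1.5,1.2,-14],[-1.5,1.2,-17.6],[-1.5,1.2,-17.6],[-1.5,1.2,-17.6],[-1.5,1.2,-17.6],[-1.5,1.2,-17.6],[-1.5,1.2,-17.6],[-1.5,1.2,-17.6],[-1.5,1.2,-17.6]], grip=[8.5,8.5,8.5,8.5,8.5,3,3,3,3,3,3], grip_force=60)

```text
clock: 10.5
position: [0.5868, -0.2636, 0.045]
orientation: [0.418, 0.908, -0.0, 0.002]
contact_force: [0.2, -0.1, 6.6]
grip_width: 0.0406
gripper_force: 61.4
```

Request:
drive_tool(rotation=[[0,0,0],[0,0,0],[0,0,-8],[0,0,-16],[0,0,-24],[0,0,-32],[0,0,-40],[0,0,-48],[0,0,-56],[0,0,-60.4],[0,0,-60.4],[0,0,-60.4]], dp=[[0,0,5],[0,0,10],[-0.4,6,10],[-0.8,12,10],[-1.2,18,10],[-1.6,24,10],[-2,30,10],[-2.4,36,10],[-2.8,42,10],[-3.2,48,10],[-3.6,50.9,10],[-3.6,50.9,10]], grip=[3,3,3,3,3,3,3,3,3,3,3,3])

```text
clock: 12.0
position: [0.548, 0.2483, 0.1415]
orientation: [0.818, 0.576, -0.001, -0.0]
contact_force: [1.1, -0.5, -2.6]
grip_width: 0.0408
gripper_force: 61.9
```

Request:
drive_tool(rotation=[[0,0,0],[0,0,0]], dp=[[0,0,0],[0,0,0]], grip=[3,3])

```text
clock: 12.25
position: [0.5495, 0.2451, 0.1421]
orientation: [0.819, 0.574, -0.0, 0.0]
contact_force: [-0.1, -0.1, -2.6]
grip_width: 0.0412
gripper_force: 61.9
```

```bash
python3 - <<'E'
from h import *
import json
s=bot.state();print(s['position'],s['orientation'],s['clock'],s['contact_force'])
json.dump({k:np.array(s[k]).tolist() for k in('position','orientation')},open('w6.json','w'))
im=bot.grab_frame('wrist');t=bot.grab_frame('scene');t2=bot.grab_frame('top')
cv2.imwrite('pics/s6.png',t[:,:,::-1]);cv2.imwrite('pics/t6.png',t2[:,:,::-1])
cv2.imwrite('pics/w6.png',im[:,:,::-1])
f=lambda q,x,y:cv2.resize(q[y:y+75,x:x+100],None,fx=2.8,fy=2.8,interpolation=cv2.INTER_CUBIC)
cv2.imwrite('pics/m6.png',np.vstack([cv2.resize(im,None,fx=.9,fy=.9)[:,:],cv2.resize(np.hstack([f(t,318,150),f(t2,141,168)]),(504,190))])[:,:,::-1])
E
```

```text
[0.54953771 0.24510646 0.14208779] [ 8.19040969e-01  5.73734967e-01 -2.81331984e-04  1.09872421e-05] 12.25 [-0.14973806 -0.10433881 -2.63548531]
```

View pics/m6.png

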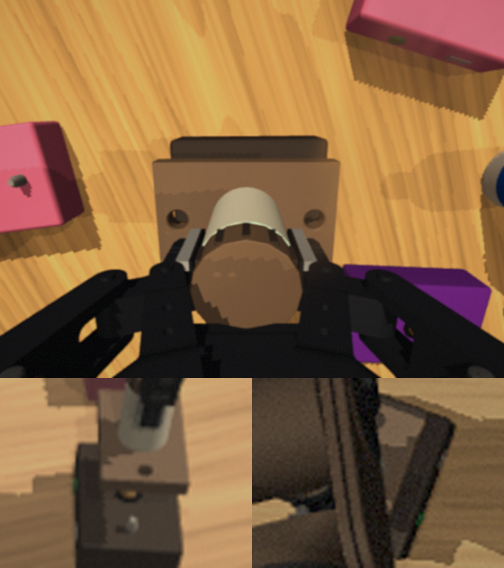

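The wrist view shows the head held upright over the base and squared to it. The holes are at about (197,242) and (349,242) in full pixels, and the plate and base edges are parallel. Working out the offset.

```bash
python3 - <<'E'
from h import *
import json
s=json.load(open('w6.json'));im=cv2.imread('pics/w6.png');g=cv2.cvtColor(im,6)
for zt in(.109,.111,.113):
  H=[onz(ray('wrist',p,s),zt) for p in((196.7,242.2),(348.9,242.2))]
  d=H[1]-H[0];print(zt,np.linalg.norm(d),np.degrees(np.arctan2(d[1],d[0])),(H[0]+H[1])/2)
# plate rear edge corners row/cols
row=g[200,140:400].astype(int);print('edge cols',140+np.where(abs(np.diff(row))>25)[0])
for c in(190,230,320,360): print(c,160+np.argmax(np.diff(cv2.GaussianBlur(g,(3,3),0)[160:200,c].astype(int))))
for u,v in((197,242),(349,242)):
    w=cv2.resize(g[v-14:v+15,u-16:u+17],None,fx=1,fy=1);print(w[::2,::2])
E
```

```text
0.109 0.08513860332044466 -19.99958607178645 [0.54965761 0.24674795 0.109     ]
0.111 0.08417206845711013 -19.999586071786435 [0.54990508 0.24742391 0.111     ]
0.113 0.08320553359377562 -19.999586071786474 [0.55015255 0.24809987 0.113     ]
edge cols []
190 179
230 179
320 179
360 179
[[ 97  98  97  99  97  96  97  95  98  96  97  97  98  97  95  97  96]
 [ 95  99  98  97  96  98  98  97  98  97  99  99  97  97  94  94  95]
 [ 97 100  99  99  97  96  85  82  78  83  93  97  97  91  94  95  94]
 [ 96  96  97  99  83  62  77  45  47  48  55  75  94  98  98  96  95]
 [ 97  95  99  75  40  51 112  51  46  52  53  51  67  92  99  96  97]
 [ 95  97  87  48  25  46 104  55  48  51  52  49  52  71  95  96  95]
 [ 95  98  67  33  21  32  78  55  50  50  48  50  50  56  86  98  94]
 [ 95  94  65  32  23  20  28  41  51  51  51  51  52  51  75  94  95]
 [ 93  96  64  34  21  23  23  26  43  50  51  48  52  51  71  95  96]
 [ 96  96  73  41  29  28  25  24  26  34  47  50  48  50  77  94  95]
 [ 97  96  82  58  36  40  43  40  38  46  64  68  64  64  86  95  94]
 [ 97  97  92  73  56  45  49  5
[... 618 characters left out ...]
 98  75  57  62  60  63  63  61  66  52  58  73  96 107 106]
 [101 100  89  62  58  55  55  61  61  63  56  54  56  67  88 105 104]
 [ 99  99  78  49  48  45  50  58  56  51  49  55  60  69  88 105 107]
 [102  99  71  45  43  44  42  44  48  56  53  65  66  70  90 104 107]
 [102  99  76  45  39  48  48  61  71  72  71  70  68  77  96 103 106]
 [103  99  85  62  49  67  76  75  76  74  74  74  73  91  99 103 106]
 [ 99  99  94  78  65  69  71  76  72  72  75  78  89 104 104 101 104]
 [ 98 101 100  96  85  75  72  72  74  76  81  97 104 105 104 103 105]
 [106 105  99  99  98  96  94  89  91 103 110 109 106 103 104 105 105]
 [112 108 101 102  97 103 100 104 107 109 107 104 104 103 103 104 103]]
```

```bash
python3 - <<'E'
from h import *
import json
s=json.load(open('w6.json'));g=cv2.cvtColor(cv2.imread('pics/w6.png'),6)
print(g[226:246,186:202])
d=np.array([np.cos(np.radians(-19.7)),np.sin(np.radians(-19.7)),0]);n=np.array([-d[1],d[0],0])
B=np.array([.5512,.245,0])-.042*d
for p in((193,236),(193,234)):
    for z in(.048,.052):
        X=onz(ray('wrist',p,s),z)-B;print(p,z,'along',X@d,'across',X@n)
# base rear top edge in wrist: line rows
for c in(210,250,300,340):
    col=cv2.GaussianBlur(g,(3,3),0)[140:178,c].astype(int);r=140+np.argmin(np.diff(col));X=onz(ray('wrist',(c,r+.5),s),.04)
    X[2]=0;print(c,r,(X-np.array([.5512,.245,0]))@n)
for r in(160,165):
    row=cv2.GaussianBlur(g,(3,3),0)[r,170:390].astype(int);df=np.diff(row);a,b=170+np.argmin(df),170+np.argmax(df)
    for u in(a,b):
        X=onz(ray('wrist',(u+.5,r),s),.04);X[2]=0;print(r,u,(X-np.array([.5512,.245,0]))@d)
E
```

```text
[[ 96  97  97  95  98  96  97  98  96  98  96  96  99  98  95  98]
 [ 97  96  95  96  96  98  97  98  96  96  97  97  97  97  97  97]
 [ 96  99  98  97  95  96  97  97  97  95  98  98  98  96  98  97]
 [ 97  97  97  98  98  97  98  98  98  96  98  96  97  97  97  98]
 [ 98  97  97  96  96  98 100  98  98  97  99  98  97  97  99  99]
 [ 99  99  94 100  99  99  98  97  95  95  94  95  95  96  98  95]
 [ 98  99  97  97  97  96  91  85  83  82  79  78  81  83  87  93]
 [ 97 100  98  93  91  83  71  67  57  54  55  56  59  61  64  74]
 [100  99  94  83  67  62  70  77  59  45  42  47  47  48  51  55]
 [ 98  92  79  63  46  51  87 102  80  51  45  48  52  53  51  50]
 [ 91  75  57  40  31  51  96 112  86  51  46  46  50  52  52  53]
 [ 82  62  41  30  23  49  94 114  86  54  46  45  50  51  51  49]
 [ 68  48  34  25  25  46  84 104  85  55  45  48  53  51  51  52]
 [ 56  40  29  22  20  37  66  91  86  60  43  48  51  53  50  53]
 [ 48  33  28  21  23  32  53  78  78  55  45  50  51  50  51  48]
 [ 44  32  24  22  25  25  35  48  55  47  46  47  51  51  53  51]
 [ 42  32  25  23  24  20  22  28  33  41  45  51  48  51  51  51]
 [ 45  32  25  24  23  25  25  24  27  33  41  49  52  51  51  51]
 [ 45  34  26  21  24  23  26  23  25  26  34  43  47  50  50  51]
 [ 53  36  26  25  24  25  19  25  23  25  28  34  35  44  44  48]]
(193, 236) 0.048 along -0.019959602728820473 across -0.015596741610543492
(193, 236) 0.052 along -0.018941447349112253 across -0.01424534361822307
(193, 234) 0.048 along -0.019853266690322037 across -0.01402100193327729
(193, 234) 0.052 along -0.01883690470367905 across -0.012696179320759664
210 151 0.04610424176798946
250 151 0.04595693169732326
300 150 0.046486114965419004
340 150 0.04633892081983229
160 188 -0.06333743114034077
160 363 0.06425000766865561
165 188 -0.06359499119555692
165 363 0.0644868602873829
```

Request:
drive_tool(rotation=[[0,0,0.3],[0,0,0.3],[0,0,0.3],[0,0,0.3],[0,0,0.3],[0,0,0.3]], dp=[[0.17,-0.18,-1.5],[0.17,-0.18,-3],[0.17,-0.18,-4],[0.17,-0.18,-4.4],[0.17,-0.18,-4.8],[0.17,-0.18,-4.8]], grip=[3,3,3,3,3,3], grip_force=90)

```text
clock: 13.15
position: [0.5512, 0.2446, 0.0943]
orientation: [0.817, 0.577, 0.0, -0.0]
contact_force: [-0.1, -0.9, -2.8]
grip_width: 0.0405
gripper_force: 91.0
```

Request:
drive_tool(rotation=[[0,0,0],[0,0,0],[0,0,0],[0,0,0]], dp=[[0,0,-0.2],[0,0,-0.4],[0,0,-0.6],[0,0,-0.6]], grip=[3,3,3,3])

```text
clock: 13.65
position: [0.5517, 0.2444, 0.0898]
orientation: [0.817, 0.577, 0.0, 0.0]
contact_force: [-2.1, -2.1, 5.0]
grip_width: 0.0402
gripper_force: 91.4
```

Request:
drive_tool(rotation=[[0,0,0],[0,0,0],[0,0,0],[0,0,0],[0,0,0]], dp=[[0,0,-0.2],[0,0,-0.4],[0,0,-0.5],[0,0,-0.6],[0,0,-0.6]], grip=[3,3,3,3,3])

```text
clock: 14.28
position: [0.5518, 0.2444, 0.0855]
orientation: [0.817, 0.577, -0.0, 0.0]
contact_force: [-5.6, -3.7, 12.1]
grip_width: 0.0406
gripper_force: 92.3
```

Request:
drive_tool(rotation=[[0,0,0],[0,0,0],[0,0,0],[0,0,0]], dp=[[-0.1,-0.07,-0.1],[-0.1,-0.07,-0.2],[-0.1,-0.07,-0.3],[-0.1,-0.07,-0.3]], grip=[3,3,3,3])

```text
clock: 14.78
position: [0.5517, 0.2443, 0.0851]
orientation: [0.817, 0.577, 0.001, 0.0]
contact_force: [-8.0, -3.6, 21.0]
grip_width: 0.0399
gripper_force: 93.5
```

```bash
python3 - <<'E'
from h import *
s=bot.state();print(s['position'],s['orientation'],s['clock'],s['contact_force'],s['torque'])
im=bot.grab_frame('wrist');t=bot.grab_frame('scene')
cv2.imwrite('pics/s7.png',t[:,:,::-1])
c=cv2.resize(t[145:245,310:410],(590,590),interpolation=cv2.INTER_CUBIC)
w=cv2.resize(im[120:330,150:400],(210,176))
w=np.vstack([w,cv2.resize(t,(210,158)),np.zeros((590-334,210,3),np.uint8)])
cv2.imwrite('pics/m7.png',np.hstack([c,w])[:,:,::-1])
E
```

```text
[0.55173319 0.24428153 0.08509614] [8.17060841e-01 5.76550564e-01 9.21785534e-04 4.23906803e-04] 14.775 [-8.03807843 -3.621819   21.03708172] [-0.66722885  1.71981461 -0.04062527]
```

View pics/m7.png

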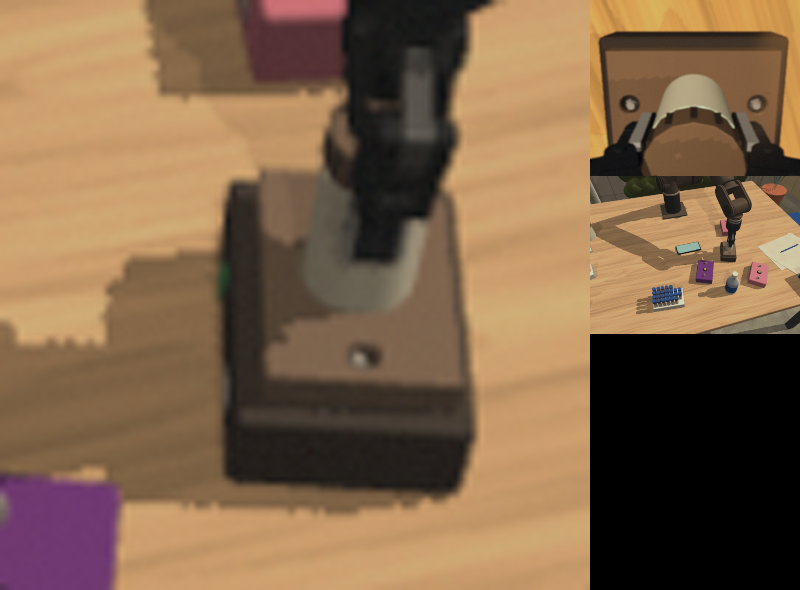

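Both dowels show inside the holes and the plate lies flat on the base. A final small press will confirm the hard stop.

Request:
drive_tool(rotation=[[0,0,0],[0,0,0],[0,0,0],[0,0,0],[0,0,0]], dp=[[-0.1,-0.05,-0.1],[-0.1,-0.05,-0.2],[-0.1,-0.05,-0.2],[-0.1,-0.05,-0.2],[-0.1,-0.05,-0.2]], grip=[3,3,3,3,3])

```text
clock: 15.5
position: [0.5518, 0.2443, 0.0851]
orientation: [0.817, 0.577, 0.002, 0.001]
contact_force: [-9.4, -3.1, 26.4]
grip_width: 0.0402
gripper_force: 94.1
```

```bash
python3 -c "
from workcell import bot
print(bot.hand_in())"
```

```text
the job is handed in; nothing more can be done
None
```

I stood the head upright on the desk, then lifted it onto the base's dowels and pressed the pair closed. I handed in while still holding it against a hard stop at about 26 N (robot clock 15.5 s); in the pictures the rack, sanitiser and phone looked unmoved.

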